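# Run the fingertips along a vitamin organiser to shut its row of lids

### The job

The four flip lids of the white vitamin organiser have been left standing open. Run your fingertips lightly along the top of the row, from the end with the hanging loop to the plain end, so that the lids go down fully shut one after another in that order, then take the hand away. Nothing is to be picked up: do not press hard, do not lift or tip the box or shove it out of its place, and leave the other things on the worktop alone.

Things in the scene. Friction and masses are not known exactly. Their poses are not given: they have to be found in the camera images.
- organiser: loose white plastic vitamin organiser, 0.4 to 0.65 kg, at any yaw: a straight row of four compartments, each with a flip lid. Origin: centre of its underside. x axis along the row, from the hanging-loop end (-x) to the plain end (+x); z up. Box 148 mm long (x -74 to +74), 50 mm wide; the flat loop reaches x = -101 mm, 7 mm high. Shut lids: a flat top 29.5 mm above the underside. A wall cabinet hangs behind and above.
- lid1 (a joint): lid 1 from the loop end (1 raised dot), 34 mm along the row, 47 mm wide, 3 mm thick. Hinged on its edge nearest the loop, at x = -72 mm of the organiser, 28 mm above its underside; free edge at x = -38 mm when shut. Value: opening angle, 0 shut flat, at most 1.3; starts at 0.35 to 0.65, a ramp rising away from the loop end. No spring: light friction holds it where left.
- lid2 (a joint): lid 2 from the loop end (2 raised dots), 34 mm along the row, 47 mm wide, 3 mm thick. Hinged on its edge nearest the loop, at x = -36 mm of the organiser, 28 mm above its underside; free edge at x = -2 mm when shut. Value: opening angle, 0 shut flat, at most 1.3; starts at 0.35 to 0.65, a ramp rising away from the loop end. No spring: light friction holds it where left.
- lid3 (a joint): lid 3 from the loop end (3 raised dots), 34 mm along the row, 47 mm wide, 3 mm thick. Hinged on its edge nearest the loop, at x = 0 mm of the organiser, 28 mm above its underside; free edge at x = 34 mm when shut. Value: opening angle, 0 shut flat, at most 1.3; starts at 0.35 to 0.65, a ramp rising away from the loop end. No spring: light friction holds it where left.
- lid4 (a joint): lid 4 from the loop end (4 raised dots), 34 mm along the row, 47 mm wide, 3 mm thick. Hinged on its edge nearest the loop, at x = 36 mm of the organiser, 28 mm above its underside; free edge at x = 70 mm when shut. Value: opening angle, 0 shut flat, at most 1.3; starts at 0.35 to 0.65, a ramp rising away from the loop end. No spring: light friction holds it where left.
- mug: bystander, loose: plain green mug, 72 mm tall, 89 mm over its handle; origin: centre of its underside
- honey_jar: bystander, loose: small glass jar with a lid, 58 mm wide, 86 mm tall; origin: centre of its underside
- keys: bystander, loose: bunch of keys lying flat, about 110 mm across, 8 mm high; origin: centre of its underside
- fork: bystander, loose: steel fork lying flat, 193 mm long; origin: centre of its underside
- teaspoon: bystander, loose: steel teaspoon lying flat, 132 mm long; origin: centre of its underside
- tape_roll: bystander, loose: roll of tape lying flat, 104 mm across, 25 mm high; origin: centre of its underside
- lemon: bystander, loose: lemon, 72 mm long, 58 mm high; origin: centre of its underside

How it is judged:
By the outcome, as a careful person would: the job done as asked, in the order asked, and still so for the second after the job is handed in, with the robot touching nothing.
It also fails if it takes over 35 s, if anything falls off the work surface, if the arm or the gripper's body presses on something with over 40 N, if the wrist force passes 120 N, or if a joint passes its speed limit or range.

### The arm

A 6-joint arm with a two-finger parallel gripper is mounted at the origin on a cart in front of the work surface, level with it; the furniture and walls round the work are solid. World frame = base frame: x ahead of the robot, y to its left, z up, the work surface at z = 0. Lengths are in mm, angles in degrees, forces in N, time in s.
With the tool pointing down it reaches from about 300 to 850 mm from the base axis. Payload 4.2 kg.
Tool frame: the origin (TCP) lies at the very end of the fingers, on their centre line; the grasp point (between the pads) lies 19 mm behind it; z points along the fingers, y is the direction in which the jaws open and shut (so a half turn about z gives the same grasp; the last joint's range is limited). The gripper opens to 91 mm and grips with 3 to 60 N. Pads are 32 mm wide; open, the fingers measure 118 mm over their backs; the gripper's body (76 mm by 178 mm) begins 60 mm behind the grasp point.
Start: joints at [74.542, 18.312, 89.639, -0, 72.044, -1.146], TCP at [142.148, 557.171, 186.776] pointing down, gripper open.
Joint ranges: [-177.97, 177.97], [-48.28, 115.42], [12.27, 149.76], [-77.06, 257.06], [2.81, 150.46], [-146.56, 146.56]. Speed limits (degrees/s): [147.25, 147.25, 180, 180, 180, 180].

### API

Orientations are given as [roll, pitch, yaw] about the fixed x, y, z axes, in that order (R = Rz(yaw) Ry(pitch) Rx(roll)).
In Python, from workcell import telemetry, grab_frame, job gives the robot as it stands.
- The arm moves only by the tool drive_tool, never from a script. Its argument "moves" is a list of rows, each an object of numbers: "claw": the closure, from -1 (fully open) to 1 (shut); "dx", "dy", "dz": the shift along the tool's x, y, z in units of 20 mm (1.0 is 20 mm); "yaw": the turn about the tool's z in units of 0.15 rad (1.0 is 0.15 rad). In form: [{"claw": .., "dx": .., "dy": .., "dz": .., "yaw": ..}, ...]. A call has 1 to 5 rows; each row shifts and turns the pose as measured when the row begins, along the tool's axes as they then stand; what a row does not reach is not made up. A row lasts 1/8 s, in which the tool goes at most 62.5 mm and 10.7 degrees, less where a joint would pass 70% of its speed; a pose out of reach is approached as far as the arm can. A call with a number of a shift or a turn outside -1 to 1 is refused whole. A call with a gripper value outside its range is refused whole. The fingers move at their own pace and stop on an object; "grip_force" is the grip in N (left out, the last holds). Time passes only in rows, so rows that do not move let the fingers close. It gives the time, the measured TCP pose, the force and the opening at its end, in the units of the state.
- telemetry.state(): the state, without advancing time (a new reading comes with each control period).
- grab_frame(name): name is "side" or "top" or "wrist"; returns a dict with "color" (420x560x3 uint8, blue, green, red), "vertical_fov" (degrees; the focal length in pixels is half the picture's height over the tangent of half this angle, whatever the lens; pixels are square), "cx", "cy" (the principal point, pixels), "pose" (4x4, takes a point from camera to world coordinates). Camera axes: x right, y down, z forward; pixel columns grow to the right and rows downward; lengths in mm; the calibration is good to about 2 mm. A picture is of the moment at which its call begins. There is no depth.
- job.job_done(): hands the job in, once; it reports no verdict.
The state is a dict: "time_s": time; "qpos": joint angles; "qvel": joint speeds; "effort": joint torques, N m; "ee_pos": TCP position; "ee_rot": TCP orientation; "force": force on the tool from outside, world axes, zero at the start; "torque": the same for the moment, N m; "gripper_width": finger opening in mm.
Only numpy, scipy, OpenCV 4.12 (cv2) and the standard library are available. Lean on these libraries where they do the work, as an engineer would, in place of code of your own. Each camera call takes 0.05 s, during which the arm holds its last target.

## Working session

There is one attempt and no reset: what is moved stays moved. The work goes in short steps, Python scripts to look and compute and a tool call to move; the robot and the scene stay as the last step left them, time stands still between calls to the robot, and variables do not carry over. Pictures are saved under pics/ and viewed, and the job is handed in when it is done.

Besides the shell and the picture viewer there is one more tool, called after "Request:" as a command line: name --argument value ..., lists and objects as JSON in quotes. drive_tool: Moves the arm, as the interface text tells. Its arguments: {"type":"object","properties":{"moves":{"type":"array"},"grip_force":{"type":"number"}},"required":["moves"]}

```bash
mkdir -p pics
python3 - <<'E'
from workcell import telemetry, grab_frame
import cv2
print(telemetry.state())
for n in ("side","top","wrist"):
    f=grab_frame(n); cv2.imwrite(f"pics/{n}0.png",f["color"]); print(n,f["vertical_fov"],f["cx"],f["cy"],f["pose"])
E
```

```text
{'time_s': 0.0, 'qpos': array([ 7.45421662e+01,  1.83501800e+01,  8.97070077e+01, -3.51193622e-04,
        7.20436561e+01, -1.14666316e+00]), 'qvel': array([-0.01228978,  0.01352062, -0.0288645 ,  0.05041974,  0.0996142 ,
       -0.14594923]), 'effort': array([-1.84598910e-03, -4.12462378e+01, -2.31966090e+01,  7.22762081e-02,
        4.57907771e-02, -1.67836506e-04]), 'ee_pos': array([141.99229397, 556.6140982 , 185.93089703]), 'ee_rot': array([-1.79899170e+02, -1.68422596e-03,  1.65688936e+02]), 'force': array([ 0.05903956,  0.44395133, -0.10123579]), 'torque': array([ 1.84587725e-02,  1.93092359e-02, -3.66327532e-05]), 'gripper_width': 91.25136982287097}
side 50.15664876956943 278.9522103239843 216.8643379400422 [[-1.92484636e-01 -8.84063748e-01  4.25888429e-01  5.96862121e+01]
 [-9.81274032e-01  1.70250310e-01 -9.00894333e-02 -9.83635344e+01]
 [ 7.13716490e-03 -4.35254088e-01 -9.00279368e-01  1.13416542e+03]
 [ 0.00000000e+00  0.00000000e+00  0.00000000e+00  1.00000000e+00]]
top 48.860390107543424 271.5553991085489 206.2059919676773 [[-1.12900492e-02 -9.98247321e-01  5.80932009e-02  5.15488275e+02]
 [-9.99933067e-01  1.14178909e-02  1.86915862e-03 -2.08833313e+02]
 [-2.52918442e-03 -5.80682097e-02 -9.98309414e-01  1.24342067e+03]
 [ 0.00000000e+00  0.00000000e+00  0.00000000e+00  1.00000000e+00]]
wrist 61.89946340342984 278.6133545436528 210.90425755453964 [[ 2.46894782e-01  9.32041961e-01  2.65218306e-01  6.68761628e+01]
 [ 9.69041294e-01 -2.37074444e-01 -6.89541770e-02  5.76517114e+02]
 [-1.39170404e-03  2.74031917e-01 -9.61719591e-01  3.84906046e+02]
 [ 0.00000000e+00  0.00000000e+00  0.00000000e+00  1.00000000e+00]]
```

View pics/side0.png

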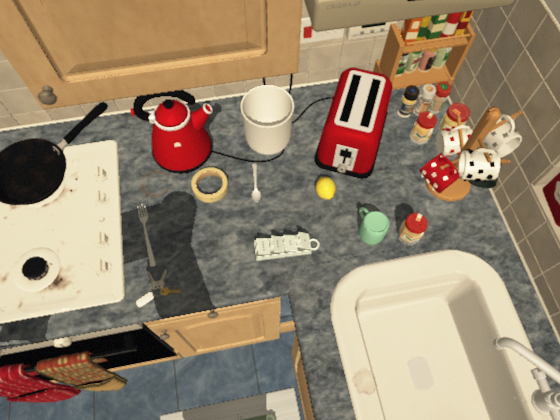

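View pics/top0.png

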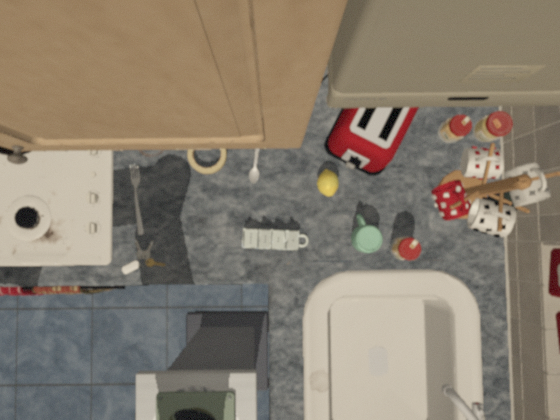

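View pics/wrist0.png

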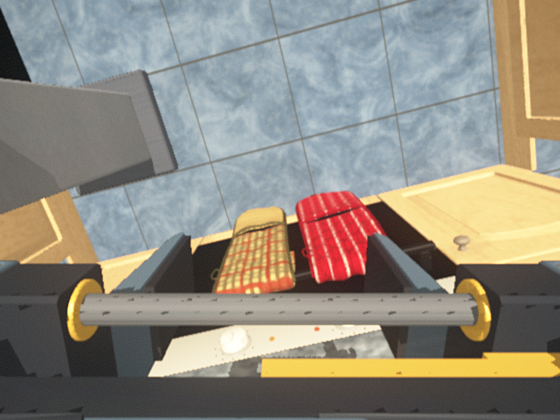

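The side and top views both show the organiser: around (285,246) in the side view and (275,240) in the top view. The loop is at the image right. I'll enlarge it.

Run:
```python
import cv2,numpy as np
a=cv2.imread("pics/side0.png")[220:275,240:330]; b=cv2.imread("pics/top0.png")[215:260,232:317]
a=cv2.resize(a,(720,440),interpolation=cv2.INTER_CUBIC)
b=cv2.resize(b,(680,360),interpolation=cv2.INTER_CUBIC)
cv2.imwrite("pics/sc.png",a);cv2.imwrite("pics/tc.png",b)
```

```text
(no output)
```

View pics/sc.png

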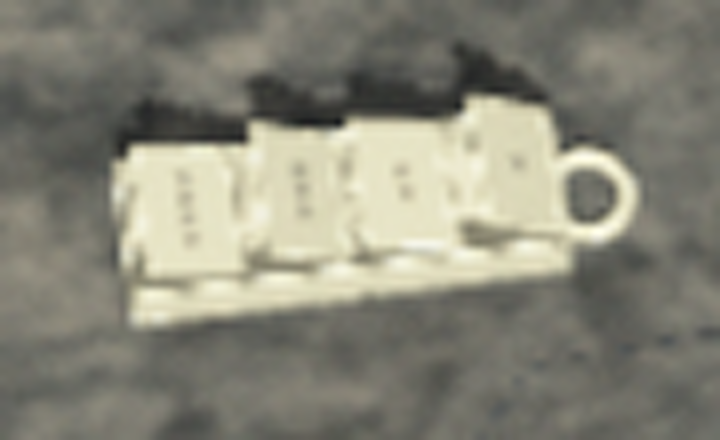

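View pics/tc.png

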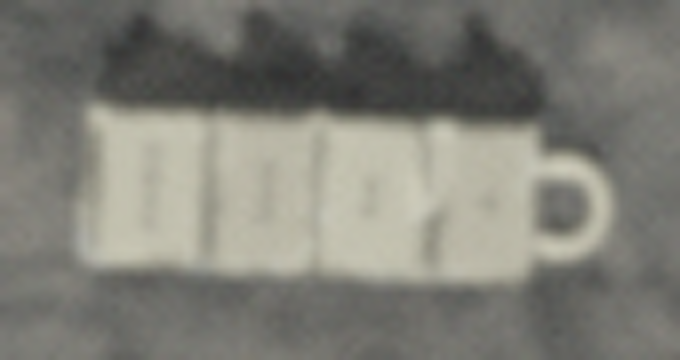

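```bash
cat > h.py <<'E'
import numpy as np
from scipy.optimize import least_squares
def proj(f,P):
    T=np.asarray(f["pose"]);P=np.atleast_2d(P)
    c=(P-T[:3,3])@T[:3,:3]
    fl=210/np.tan(np.radians(f["vertical_fov"])/2)
    return np.c_[f["cx"]+fl*c[:,0]/c[:,2],f["cy"]+fl*c[:,1]/c[:,2]]
def w(p,B):
    x,y,a=p;B=np.atleast_2d(B).astype(float);c,s=np.cos(a),np.sin(a)
    return np.c_[x+c*B[:,0]-s*B[:,1],y+s*B[:,0]+c*B[:,1],B[:,2]]
def lidpt(i,a,d=34,y=0,t=1.5): # point on lid i (1..4) top
    xh=-72+36*(i-1)
    return [xh+d*np.cos(a)-t*np.sin(a),y,28+d*np.sin(a)+t*np.cos(a)]
E
cat > fit.py <<'E'
from h import *
from workcell import telemetry, grab_frame
import cv2
fs={n:grab_frame(n) for n in("side","top")}
cr=lambda u,v,x0,y0:((u+.5)/8-.5+x0,(v+.5)/8-.5+y0)
S=[((74,25,0),(132,326)),((-74,25,0),(572,270)),((-101,0,3.5),(638,195))]
T=[((-101,0,3.5),(614,205)),((-74,25,27),(530,278)),((-74,-25,28),(542,122)),((74,25,27),(80,266))]
def r(p):
    o=[]
    for n,L,off in(("side",S,(240,220)),("top",T,(232,215))):
        o.append(proj(fs[n],w(p,[b for b,_ in L]))-np.array([cr(*u,*off) for _,u in L]))
    return np.vstack(o).ravel()
s=least_squares(r,[440,-180,1.57],loss="soft_l1");p=s.x
print(p,np.degrees(p[2]));print(r(p).reshape(-1,2).round(2))
# lids angles: overlay
import sys
for n,off,sz in(("side",(240,220),(90,55)),("top",(232,215),(85,45))):
    im=cv2.resize(fs[n]["color"][off[1]:off[1]+sz[1],off[0]:off[0]+sz[0]],None,fx=8,fy=8,interpolation=cv2.INTER_CUBIC)
    def q(B): return ((proj(fs[n],w(p,B))-off+.5)*8-.5).round().astype(int)
    box=q([(74,25,0),(-74,25,0),(-74,-25,0),(74,-25,0)]);cv2.polylines(im,[box],1,(0,0,255))
    box=q([(74,25,26),(-74,25,26),(-74,-25,26),(74,-25,26)]);cv2.polylines(im,[box],1,(0,255,255))
    for i,a in zip((1,2,3,4),map(float,sys.argv[1:5])):
        cv2.polylines(im,[q([lidpt(i,a,0,23.5),lidpt(i,a,34,23.5),lidpt(i,a,34,-23.5),lidpt(i,a,0,-23.5)])],1,(255,0,0) if i%2 else (0,160,0))
    cv2.imwrite(f"pics/ov_{n}{sys.argv[5]}.png",im)
E
python3 fit.py .5 .5 .5 .5 a
```

```text
[ 500.79312801 -202.57422589    1.51828032] 86.99105424714372
[[ 0.32  0.35]
 [-0.27  0.22]
 [-0.23 -0.66]
 [-0.13 -0.  ]
 [ 0.41  0.14]
 [-0.35  0.55]
 [ 0.26 -0.7 ]]
```

View pics/ov_sidea.png

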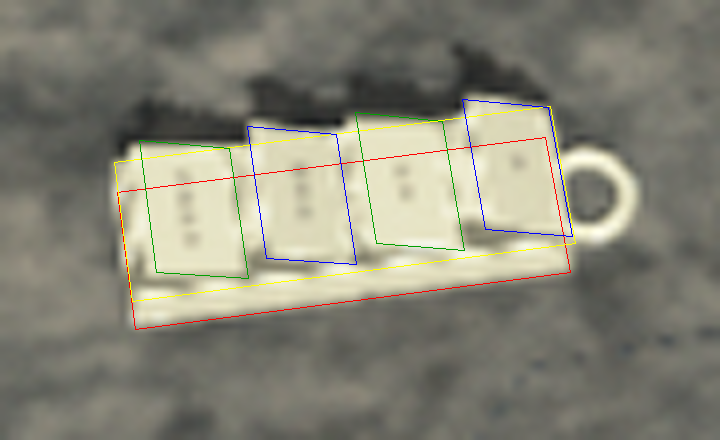

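View pics/ov_topa.png

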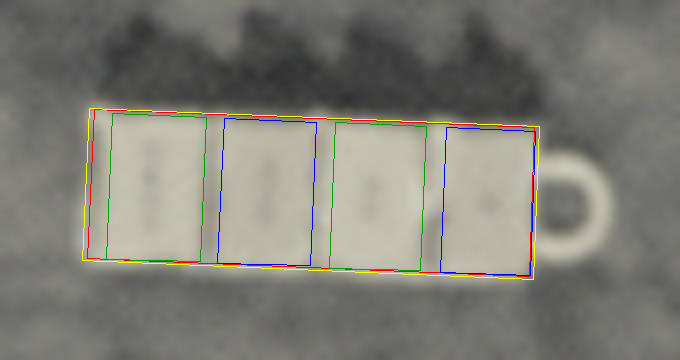

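Pose fit: origin (501, -203), x-axis yaw 87°, residuals under 1 px. The 1-dot lid is at the loop end (world -y), and the lids stand open about 0.38 to 0.5 rad. I'll travel with the jaws shut and turn the tool to yaw 177°, so that tool y lies along the row.

Request:
drive_tool --moves '[{"claw": 1,"dx": -1,"dy": -1,"dz": 0,"yaw": -0.7},{"claw": 1,"dx": -1,"dy": -1,"dz": 0,"yaw": -0.6},{"claw": 1,"dx": -1,"dy": -1,"dz": 0,"yaw": 0},{"claw": 1,"dx": -1,"dy": -1,"dz": 0,"yaw": 0},{"claw": 1,"dx": -1,"dy": -1,"dz": 0,"yaw": 0}]' --grip_force 5

```text
time_s: 0.88
ee_pos: [231.7, 445.0, 185.4]
ee_rot: [-179.9, -0.0, 177.5]
force: [0.8, 0.6, 0.0]
gripper_width: 44.2
```

Request:
drive_tool --moves '[{"claw": 1,"dx": -1,"dy": -1},{"claw": 1,"dx": -1,"dy": -1},{"claw": 1,"dx": -1,"dy": -1},{"claw": 1,"dx": -1,"dy": -1},{"claw": 1,"dx": -1,"dy": -1}]'

```text
validation failed for argument at $.mo...
```

Request:
drive_tool --moves '[{"claw": 1,"dx": -0.5,"dy": -1},{"claw": 1,"dx": -0.5,"dy": -1},{"claw": 1,"dx": -0.5,"dy": -1},{"claw": 1,"dx": -0.5,"dy": -1},{"claw": 1,"dx": -0.5,"dy": -1}]'

```text
validation failed for argument at $.mo...
```

Request:
drive_tool --moves '[{"claw": 1,"dx": -0.3,"dy": -1},{"claw": 1,"dx": -0.3,"dy": -1},{"claw": 1,"dx": -0.3,"dy": -1},{"claw": 1,"dx": -0.3,"dy": -1},{"claw": 1,"dx": -0.3,"dy": -1}]'

```text
validation failed for argument at $.mo...
```

Request:
drive_tool --moves '[{"claw": 1,"dx": -0.3,"dy": -1},{"claw": 1,"dx": -0.3,"dy": -1},{"claw": 1,"dx": -0.3,"dy": -1},{"claw": 1,"dx": -0.3,"dy": -1},{"claw": 1,"dx": -0.3,"dy": -1}]'

```text
validation failed for argument at $.mo...
```

Request:
drive_tool --moves '[{"claw": 1,"dx": -0.2,"dy": -1},{"claw": 1,"dx": -0.2,"dy": -1},{"claw": 1,"dx": -0.2,"dy": -1},{"claw": 1,"dx": -0.2,"dy": -1},{"claw": 1,"dx": -0.2,"dy": -1}]'

```text
validation failed for argument at $.mo...
```

All five keys are needed in each row.

Request:
drive_tool --moves '[{"claw": 1,"dx": -1,"dy": -1,"dz": 0,"yaw": 0},{"claw": 1,"dx": -1,"dy": -1,"dz": 0,"yaw": 0},{"claw": 1,"dx": -1,"dy": -1,"dz": 0,"yaw": 0},{"claw": 1,"dx": -1,"dy": -1,"dz": 0,"yaw": 0},{"claw": 1,"dx": -1,"dy": -1,"dz": 0,"yaw": 0}]'

```text
time_s: 1.5
ee_pos: [329.8, 336.8, 185.4]
ee_rot: [-179.9, -0.0, 177.5]
force: [-0.5, 0.5, 0.3]
gripper_width: 0.2
```

Request:
drive_tool --moves '[{"claw": 1,"dx": -0.5,"dy": -1,"dz": 0,"yaw": 0},{"claw": 1,"dx": -0.5,"dy": -1,"dz": 0,"yaw": 0},{"claw": 1,"dx": -0.5,"dy": -1,"dz": 0,"yaw": 0},{"claw": 1,"dx": -0.5,"dy": -1,"dz": 0,"yaw": 0},{"claw": 1,"dx": -0.5,"dy": -1,"dz": 0,"yaw": 0}]'

```text
time_s: 2.12
ee_pos: [377.1, 230.8, 185.4]
ee_rot: [-179.9, -0.0, 177.4]
force: [0.8, -0.7, 0.3]
gripper_width: 0.4
```

Request:
drive_tool --moves '[{"claw": 1,"dx": -0.3,"dy": -1,"dz": 0,"yaw": 0},{"claw": 1,"dx": -0.3,"dy": -1,"dz": 0,"yaw": 0},{"claw": 1,"dx": -0.3,"dy": -1,"dz": 0,"yaw": 0},{"claw": 1,"dx": -0.3,"dy": -1,"dz": 0,"yaw": 0},{"claw": 1,"dx": -0.3,"dy": -1,"dz": 0,"yaw": 0}]'

```text
time_s: 2.75
ee_pos: [403.2, 125.9, 185.5]
ee_rot: [-179.9, 0.0, 177.4]
force: [-1.1, 0.3, 0.1]
gripper_width: 0.4
```

Request:
drive_tool --moves '[{"claw": 1,"dx": -0.3,"dy": -1,"dz": 0,"yaw": 0},{"claw": 1,"dx": -0.3,"dy": -1,"dz": 0,"yaw": 0},{"claw": 1,"dx": -0.3,"dy": -1,"dz": 0,"yaw": 0},{"claw": 1,"dx": -0.3,"dy": -1,"dz": 0,"yaw": 0},{"claw": 1,"dx": -0.3,"dy": -1,"dz": 0,"yaw": 0}]'

```text
time_s: 3.38
ee_pos: [428.8, 21.1, 185.7]
ee_rot: [-179.9, 0.0, 177.4]
force: [0.5, -0.2, -0.0]
gripper_width: 0.3
```

Request:
drive_tool --moves '[{"claw": 1,"dx": -0.25,"dy": -1,"dz": 0,"yaw": 0},{"claw": 1,"dx": -0.25,"dy": -1,"dz": 0,"yaw": 0},{"claw": 1,"dx": -0.25,"dy": -1,"dz": 0,"yaw": 0},{"claw": 1,"dx": -0.25,"dy": -1,"dz": 0,"yaw": 0},{"claw": 1,"dx": -0.25,"dy": -1,"dz": 0,"yaw": 0}]'

```text
time_s: 4.0
ee_pos: [449.4, -83.3, 185.8]
ee_rot: [-179.9, 0.0, 177.4]
force: [0.5, 0.1, -0.3]
gripper_width: 0.7
```

Request:
drive_tool --moves '[{"claw": 1,"dx": -0.25,"dy": -1,"dz": 0,"yaw": 0},{"claw": 1,"dx": -0.25,"dy": -1,"dz": 0,"yaw": 0},{"claw": 1,"dx": -0.25,"dy": -1,"dz": 0,"yaw": 0},{"claw": 1,"dx": -0.25,"dy": -1,"dz": 0,"yaw": 0},{"claw": 1,"dx": -0.25,"dy": -1,"dz": 0,"yaw": 0}]'

```text
time_s: 4.62
ee_pos: [470.2, -188.2, 185.8]
ee_rot: [-179.9, 0.0, 177.4]
force: [0.3, 0.0, -0.4]
gripper_width: 0.5
```

Run:
```python
from workcell import telemetry, grab_frame
import cv2
print(telemetry.state()['ee_pos'])
for n in ("side","top","wrist"):
    f=grab_frame(n); cv2.imwrite(f"pics/{n}1.png",f["color"])
print(f["pose"])
```

```text
[ 470.17735877 -188.23471335  185.8091863 ]
[[ 4.69943133e-02  9.60504163e-01  2.74268642e-01  3.92875872e+02]
 [ 9.98894322e-01 -4.48330775e-02 -1.41466963e-02 -1.84837033e+02]
 [-1.29165338e-03  2.74630204e-01 -9.61549054e-01  3.84503725e+02]
 [ 0.00000000e+00  0.00000000e+00  0.00000000e+00  1.00000000e+00]]
```

View pics/wrist1.png

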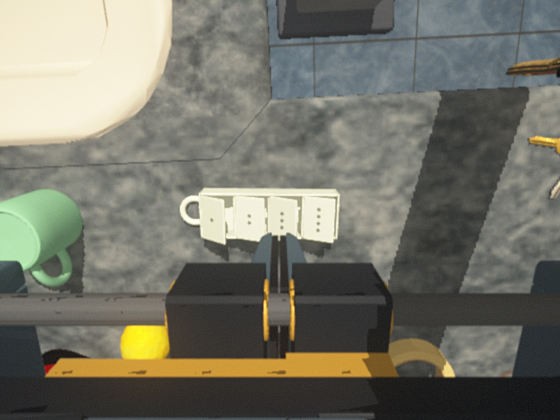

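View pics/side1.png

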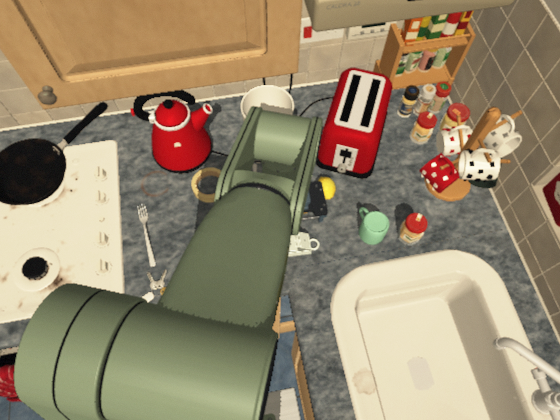

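Run:
```python
from h import *
import cv2
from workcell import grab_frame
f=grab_frame("wrist"); p=(500.8,-202.6,1.518)
im=f["color"].copy()
off=(160,170)
c=cv2.resize(im[170:270,160:360],None,fx=4,fy=4,interpolation=cv2.INTER_CUBIC)
q=lambda B:((proj(f,w(p,B))-off+.5)*4-.5).round().astype(int)
print(proj(f,w(p,[(-101,0,3.5),(-74,25,26),(74,25,26),(-74,25,0),(74,25,0)])))
for z in(0,26): cv2.polylines(c,[q([(74,25,z),(-74,25,z),(-74,-25,z),(74,-25,z)])],1,(0,0,255) if z==0 else (0,200,255))
for i,a in zip((1,2,3,4),(.5,.4,.5,.4)):
    cv2.polylines(c,[q([lidpt(i,a,0,23.5),lidpt(i,a,34,23.5),lidpt(i,a,34,-23.5),lidpt(i,a,0,-23.5)])],1,(255,0,0))
cv2.imwrite("pics/wov.png",c)
```

```text
[[177.37404318 210.76822723]
 [195.3947367  193.88222098]
 [336.3187384  194.72363401]
 [200.69952244 188.61300634]
 [332.65200334 189.40369675]]
```

View pics/wov.png

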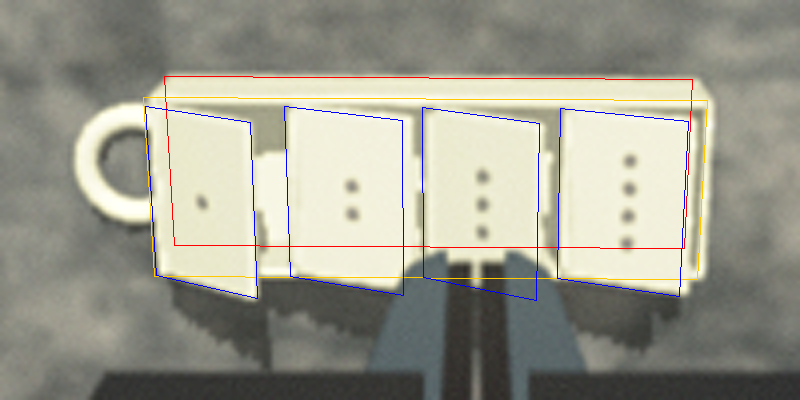

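The wrist view agrees to about 2 mm. It puts the box about 2 mm further toward +y, so I take the origin as (500, -201.5). The lids are at roughly 0.55, 0.35, 0.5 and 0.4. I'll go above lid 1 and come down.

Request:
drive_tool --moves '[{"claw": 1,"dx": -0.3,"dy": -0.7,"dz": 0.7,"yaw": 0},{"claw": 1,"dx": -0.3,"dy": -0.7,"dz": 0.8,"yaw": 0},{"claw": 1,"dx": -0.3,"dy": -0.7,"dz": 0.8,"yaw": 0},{"claw": 1,"dx": -0.3,"dy": -0.7,"dz": 0.8,"yaw": 0},{"claw": 1,"dx": -0.2,"dy": -0.5,"dz": 0.8,"yaw": 0}]'

```text
time_s: 5.45
ee_pos: [496.4, -257.7, 102.2]
ee_rot: [-180.0, -0.0, 177.5]
force: [0.5, 0.9, 0.1]
gripper_width: 0.6
```

Request:
drive_tool --moves '[{"claw": 1,"dx": 0,"dy": 0,"dz": 0.8,"yaw": 0},{"claw": 1,"dx": 0,"dy": 0,"dz": 0,"yaw": 0}]'

```text
time_s: 5.7
ee_pos: [495.6, -258.8, 82.5]
ee_rot: [179.9, -0.2, 177.4]
force: [0.0, -0.4, -0.5]
gripper_width: 0.1
```

```bash
cat > look.py <<'E'
import sys,cv2
from workcell import telemetry, grab_frame
n,k=sys.argv[1:3]; x0,y0,x1,y1=map(int,sys.argv[3:7])
f=grab_frame(n); c=f["color"][y0:y1,x0:x1]; s=min(780/(x1-x0),590/(y1-y0))
cv2.imwrite(f"pics/{n}_{k}.png",cv2.resize(c,None,fx=s,fy=s,interpolation=cv2.INTER_CUBIC))
print(telemetry.state())
E
python3 look.py wrist b 0 100 560 420
```

```text
{'time_s': 5.75, 'qpos': array([-2.87375322e+01,  2.19168014e+01,  1.00214035e+02, -1.65056357e-02,
        5.80220242e+01, -1.16128794e+02]), 'qvel': array([ 0.3648522 , -1.22933738, -1.09823034,  0.08533968,  0.36733387,
        0.17374525]), 'effort': array([ 5.21815766e-02, -4.14143229e+01, -1.98726529e+01, -3.56411934e-02,
        9.67627089e-02, -1.56289272e-03]), 'ee_pos': array([ 496.209534  , -259.07513201,   83.34449244]), 'ee_rot': array([ 1.79945230e+02, -1.43395371e-01,  1.77400090e+02]), 'force': array([ 0.40438272, -0.12073503, -0.27596831]), 'torque': array([-0.00863984, -0.00648355,  0.0137851 ]), 'gripper_width': 0.3237040743485913}
```

View pics/wrist_b.png

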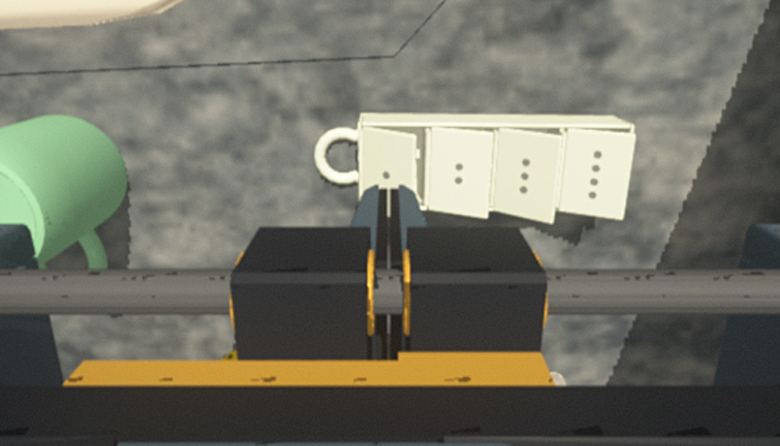

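The fingers are centred over lid 1, with the tip at image (390,190). I'll descend to just above it.

Request:
drive_tool --moves '[{"claw": 1,"dx": 0,"dy": 0.1,"dz": 0.9,"yaw": 0},{"claw": 1,"dx": 0,"dy": 0.1,"dz": 0.6,"yaw": 0},{"claw": 1,"dx": 0,"dy": 0,"dz": 0.1,"yaw": 0}]'

```text
time_s: 6.12
ee_pos: [498.2, -255.9, 52.5]
ee_rot: [-179.9, 0.1, 177.4]
force: [-0.1, 0.1, 0.1]
gripper_width: 0.6
```

Request:
drive_tool --moves '[{"claw": 1,"dx": 0,"dy": 0.05,"dz": 0.25,"yaw": 0},{"claw": 1,"dx": 0,"dy": 0.05,"dz": 0.2,"yaw": 0}]'

```text
time_s: 6.38
ee_pos: [499.3, -254.3, 44.2]
ee_rot: [-179.9, 0.3, 177.4]
force: [-0.2, -0.2, -0.0]
gripper_width: 0.2
```

Request:
drive_tool --moves '[{"claw": 1,"dx": 0.05,"dy": 0.05,"dz": 0.2,"yaw": 0},{"claw": 1,"dx": 0.05,"dy": 0.05,"dz": 0.15,"yaw": 0}]'

```text
time_s: 6.62
ee_pos: [497.6, -252.2, 37.1]
ee_rot: [-179.8, 0.3, 177.4]
force: [-0.8, 0.2, 0.3]
gripper_width: 0.5
```

Request:
drive_tool --moves '[{"claw": 1,"dx": 0,"dy": 0,"dz": 0.15,"yaw": 0}]'

```text
time_s: 6.75
ee_pos: [497.5, -252.2, 34.0]
ee_rot: [-179.8, 0.3, 177.4]
force: [0.6, 0.8, 0.2]
gripper_width: 0.7
```

Request:
drive_tool --moves '[{"claw": 1,"dx": 0,"dy": 0,"dz": 0.1,"yaw": 0}]'

```text
time_s: 6.88
ee_pos: [497.5, -252.2, 31.8]
ee_rot: [-179.8, 0.3, 177.4]
force: [1.1, 0.7, -0.3]
gripper_width: 0.5
```

Request:
drive_tool --moves '[{"claw": 1,"dx": 0,"dy": 0,"dz": 0.06,"yaw": 0}]'

```text
time_s: 7.0
ee_pos: [497.5, -252.2, 30.4]
ee_rot: [-179.8, 0.3, 177.4]
force: [0.7, 0.1, -0.3]
gripper_width: 0.8
```

Request:
drive_tool --moves '[{"claw": 1,"dx": 0,"dy": 0,"dz": 0.05,"yaw": 0}]'

```text
time_s: 7.12
ee_pos: [497.6, -252.2, 29.4]
ee_rot: [-179.8, 0.3, 177.4]
force: [0.1, 0.1, 0.5]
gripper_width: 0.3
```

Request:
drive_tool --moves '[{"claw": 1,"dx": 0,"dy": 0,"dz": 0.05,"yaw": 0}]'

```text
time_s: 7.25
ee_pos: [497.6, -252.3, 28.4]
ee_rot: [-179.8, 0.3, 177.4]
force: [0.5, 0.5, 1.1]
gripper_width: 0.3
```

```bash
python3 look.py wrist c 0 100 560 420
```

```text
{'time_s': 7.3, 'qpos': array([-2.80565130e+01,  2.50445977e+01,  1.04573547e+02, -1.93862351e-02,
        5.00571252e+01, -1.15475501e+02]), 'qvel': array([ 0.07360157,  0.01699198, -0.12510646,  0.00932722,  0.25623705,
       -0.03003375]), 'effort': array([ 3.75563308e-03, -4.27957964e+01, -1.83715206e+01, -5.18728502e-02,
        1.75002631e-02, -5.31891019e-04]), 'ee_pos': array([ 497.55256625, -252.25849051,   28.28256074]), 'ee_rot': array([-179.84684339,    0.28673112,  177.43177584]), 'force': array([ 0.32611794, -0.1493358 ,  0.16629582]), 'torque': array([ 0.05132529, -0.04947521,  0.02788174]), 'gripper_width': 0.4117239272199817}
```

View pics/wrist_c.png

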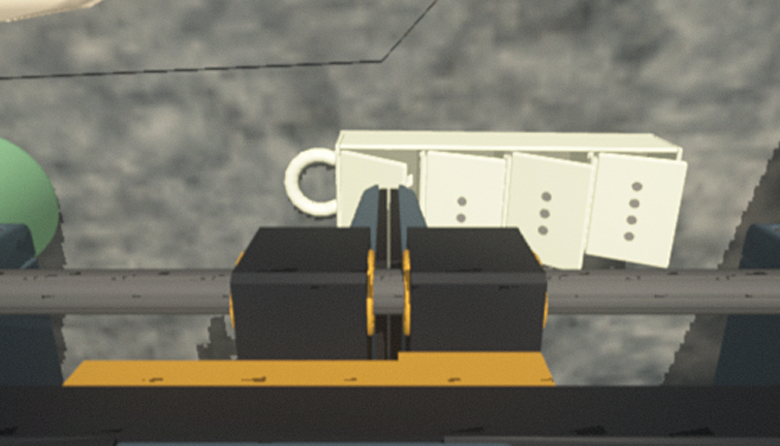

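Lid 1's near edge still slopes from (340,150) to (408,163) in this view, as if it were open, and I feel no force. I'll overlay the model before going on.

```bash
cat > wov.py <<'E'
from h import *
import cv2,sys
from workcell import grab_frame,telemetry
f=grab_frame("wrist"); p=tuple(map(float,sys.argv[2:4]))+(1.518,); A=list(map(float,sys.argv[4:8])); tag=sys.argv[1]
s=telemetry.state();print(s['time_s'],s['ee_pos'],s['force'],proj(f,s['ee_pos']))
off=(200,170)
c=cv2.resize(f["color"][170:320,200:520],None,fx=2.5,fy=2.5,interpolation=cv2.INTER_CUBIC)
cv2.imwrite(f"pics/{tag}_raw.png",c)
tr=lambda P:((P-off+.5)*2.5-.5).round().astype(int)
q=lambda B:tr(proj(f,w(p,B)))
for z in(0,26): cv2.polylines(c,[q([(74,25,z),(-74,25,z),(-74,-25,z),(74,-25,z)])],1,(0,0,255) if z==0 else (0,200,255))
for i,a in zip((1,2,3,4),A):
    cv2.polylines(c,[q([lidpt(i,a,0,23.5),lidpt(i,a,34,23.5),lidpt(i,a,34,-23.5),lidpt(i,a,0,-23.5)])],1,(255,0,0))
t=tr(proj(f,s['ee_pos']))[0];cv2.circle(c,tuple(int(v) for v in t),4,(255,0,255),-1)
cv2.imwrite(f"pics/{tag}.png",c)
E
python3 wov.py w2 500 -201 0 .35 .5 .4
```

```text
7.35 [ 497.54747265 -252.22311941   28.32360587] [0.50687303 0.27035059 0.28506218] [[277.99030986 244.12755061]]
```

View pics/w2.png

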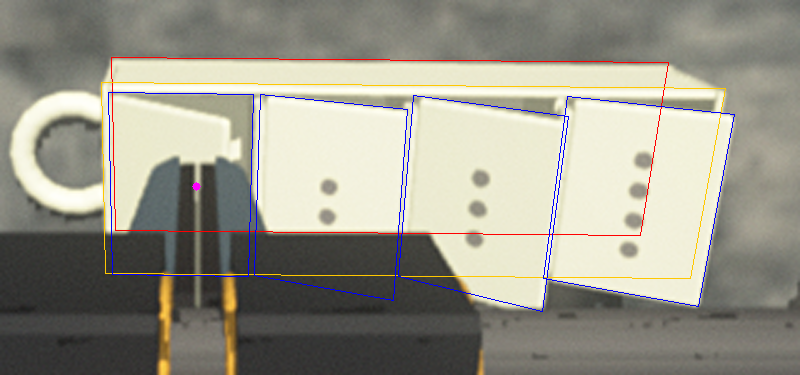

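View pics/w2_raw.png

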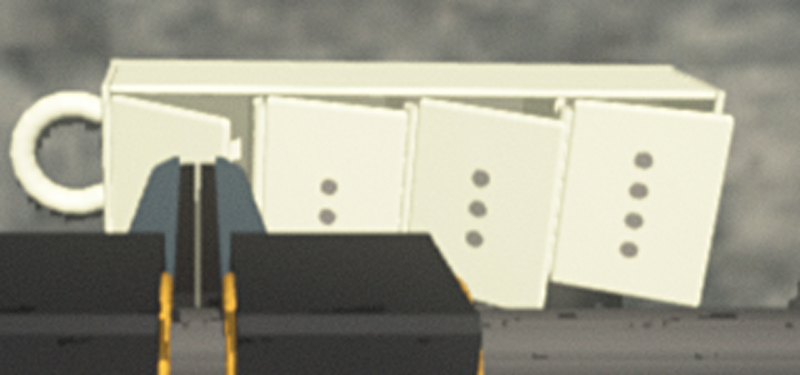

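Run:
```python
from h import *
from workcell import grab_frame
f=grab_frame("wrist")
p=(500,-201,1.518)
for nm,(u,v) in dict(l1=(230,118),l1h=(110,95),l2=(407,108),l3=(566,122),l4=(734,116)).items():
    t=np.array([(u+.5)/2.5-.5+200,(v+.5)/2.5-.5+170])
    s=least_squares(lambda z:(proj(f,w(p,[(z[0],23.5,z[1])]))-t).ravel(),[-40,35])
    print(nm,s.x.round(1))
f2=grab_frame("side")
import cv2
c=f2["color"][200:290,230:340];cv2.imwrite("pics/s2.png",cv2.resize(c,None,fx=7,fy=7,interpolation=cv2.INTER_CUBIC))
c=grab_frame("top")["color"][200:270,220:330];cv2.imwrite("pics/t2.png",cv2.resize(c,None,fx=7,fy=7,interpolation=cv2.INTER_CUBIC))
```

```text
l1 [-44.1  49.1]
l1h [-71.3  31.8]
l2 [-4.5 40.4]
l3 [27.  49.9]
l4 [65.7 44.4]
```

View pics/s2.png

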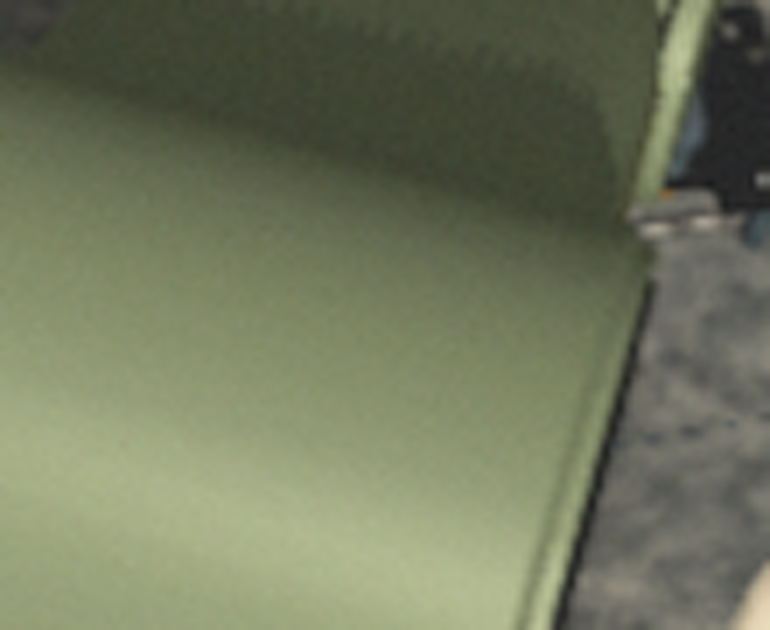

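View pics/t2.png

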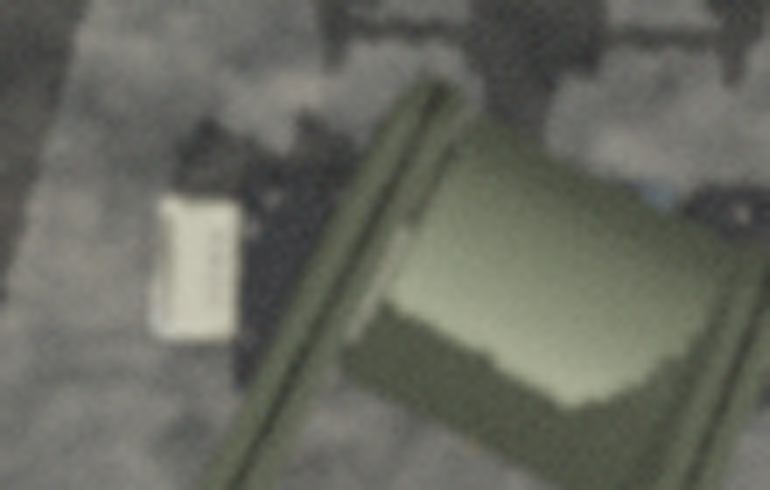

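Lid 1 is still open (free edge about 48 mm high, 0.6 rad) although the reported TCP is at z=28. I'll check from the pictures whether the finger ends really lie where the TCP is drawn.

Run:
```python
from h import *
import cv2
from workcell import grab_frame,telemetry
f=grab_frame("wrist");s=telemetry.state()
a=cv2.imread("pics/wrist0.png")[210:310,130:430]
cv2.imwrite("pics/w0z.png",cv2.resize(a,None,fx=2.6,fy=2.6,interpolation=cv2.INTER_CUBIC))
a=f["color"][215:300,230:330]
cv2.imwrite("pics/wz.png",cv2.resize(a,None,fx=6,fy=6,interpolation=cv2.INTER_CUBIC))
t=s['ee_pos'];
xa=np.array([-.999,.045,0]);ya=np.array([.045,.999,0])
for up in(0,10,19,30):
  for hx in(0,16):
    P=[t+xa*hx+ya*k+[0,0,up] for k in(-45.6,-5,0,5,45.6)]
    print(up,hx,proj(f,P).round(0).tolist())
```

```text
0 0 [[203.0, 244.0], [270.0, 244.0], [278.0, 244.0], [286.0, 244.0], [353.0, 244.0]]
0 16 [[201.0, 219.0], [270.0, 219.0], [278.0, 219.0], [286.0, 219.0], [355.0, 219.0]]
10 0 [[199.0, 250.0], [269.0, 250.0], [278.0, 250.0], [287.0, 250.0], [357.0, 251.0]]
10 16 [[197.0, 224.0], [269.0, 224.0], [278.0, 224.0], [287.0, 224.0], [358.0, 224.0]]
19 0 [[196.0, 257.0], [269.0, 257.0], [278.0, 257.0], [287.0, 257.0], [360.0, 257.0]]
19 16 [[194.0, 229.0], [269.0, 229.0], [278.0, 229.0], [287.0, 229.0], [362.0, 230.0]]
30 0 [[191.0, 265.0], [268.0, 265.0], [278.0, 265.0], [287.0, 265.0], [365.0, 265.0]]
30 16 [[189.0, 236.0], [268.0, 237.0], [278.0, 237.0], [287.0, 237.0], [367.0, 237.0]]
```

View pics/w0z.png

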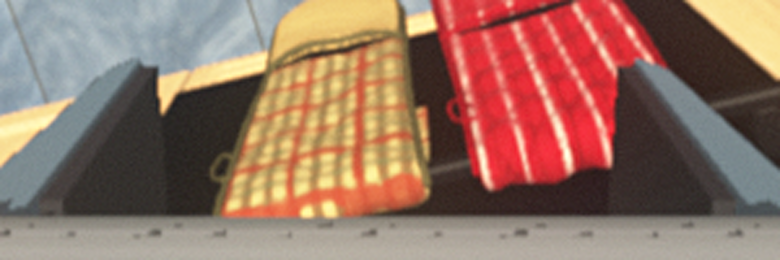

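View pics/wz.png

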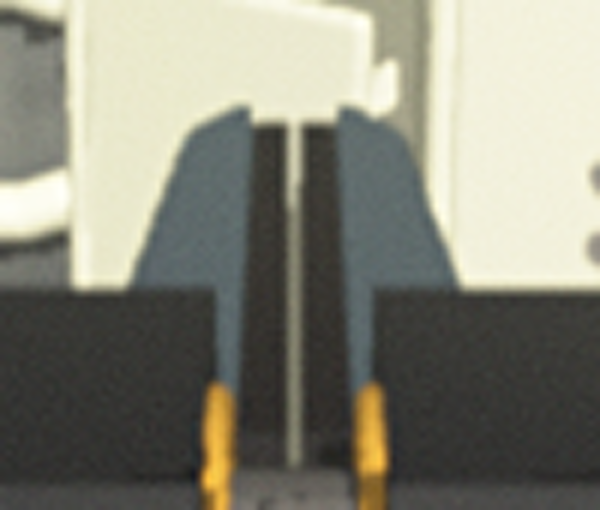

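The images show the finger ends about 28 mm short of the stated TCP. The open-jaw separation is 176 px and the tips sit at row 234, which fits tips about 28 mm above the TCP point. That also explains why lid 1 was never touched. I'll keep descending in small steps, watching force and picture.

Request:
drive_tool --moves '[{"claw": 1,"dx": 0,"dy": 0,"dz": 0.25,"yaw": 0}]'

```text
time_s: 7.68
ee_pos: [498.0, -252.5, 23.7]
ee_rot: [-179.8, 0.4, 177.4]
force: [-0.1, 0.3, 0.5]
gripper_width: 0.8
```

Request:
drive_tool --moves '[{"claw": 1,"dx": 0,"dy": 0,"dz": 0.25,"yaw": 0}]'

```text
time_s: 7.8
ee_pos: [498.0, -252.5, 18.3]
ee_rot: [-179.8, 0.3, 177.4]
force: [0.3, -0.2, -0.4]
gripper_width: 0.6
```

Request:
drive_tool --moves '[{"claw": 1,"dx": 0,"dy": 0,"dz": 0.15,"yaw": 0}]'

```text
time_s: 7.92
ee_pos: [497.8, -252.4, 14.8]
ee_rot: [-179.8, 0.3, 177.4]
force: [-0.0, 0.7, 1.1]
gripper_width: 0.4
```

```bash
python3 wov.py w3 500 -201 .3 .35 .5 .4
```

```text
7.975 [ 497.56140271 -252.25157627   14.43431442] [-0.0180926  -0.36434924 -1.42455114] [[278.09483731 243.53644875]]
```

View pics/w3.png

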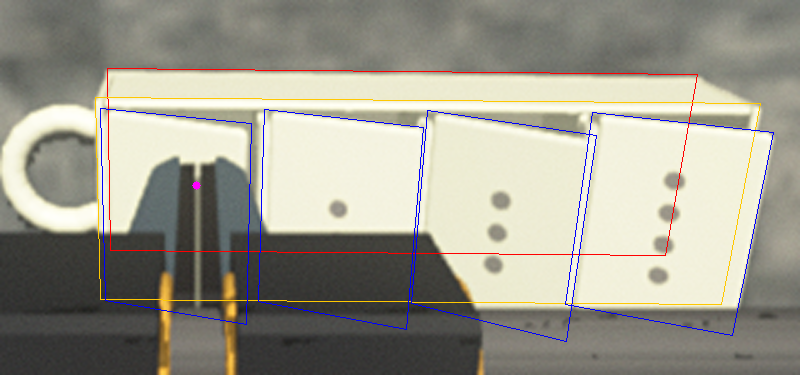

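Lid 1 is now coming down (about 0.33 rad), so contact is confirmed. I'll go on down.

Request:
drive_tool --moves '[{"claw": 1,"dx": 0,"dy": 0,"dz": 0.2,"yaw": 0}]'

```text
time_s: 8.1
ee_pos: [497.8, -252.4, 10.4]
ee_rot: [-179.8, 0.3, 177.4]
force: [0.0, 0.7, -0.0]
gripper_width: 0.3
```

Request:
drive_tool --moves '[{"claw": 1,"dx": 0,"dy": 0,"dz": 0.1,"yaw": 0}]'

```text
time_s: 8.22
ee_pos: [497.6, -252.2, 8.0]
ee_rot: [-179.9, 0.3, 177.4]
force: [-0.4, 0.1, 0.6]
gripper_width: 0.5
```

Request:
drive_tool --moves '[{"claw": 1,"dx": 0,"dy": 0,"dz": 0.06,"yaw": 0}]'

```text
time_s: 8.35
ee_pos: [497.6, -252.3, 6.7]
ee_rot: [-179.9, 0.3, 177.4]
force: [0.1, -0.6, 0.0]
gripper_width: 0.5
```

```bash
python3 wov.py w4 500 -201 .0 .35 .5 .4
```

```text
8.4 [ 497.49508701 -252.20789847    6.5205668 ] [ 0.56973345 -1.19957573 -0.19217627] [[278.00088306 243.83959089]]
```

View pics/w4.png

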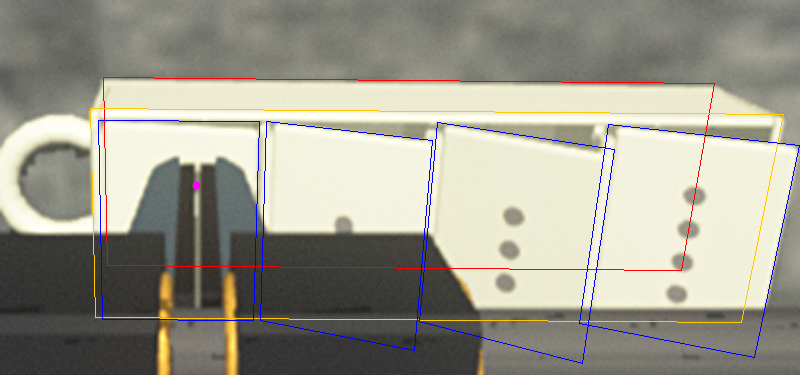

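Request:
drive_tool --moves '[{"claw": 1,"dx": 0,"dy": 0,"dz": 0.06,"yaw": 0}]'

```text
time_s: 8.52
ee_pos: [497.7, -252.3, 5.4]
ee_rot: [-179.9, 0.3, 177.4]
force: [-0.0, -0.7, 0.9]
gripper_width: 0.7
```

Request:
drive_tool --moves '[{"claw": 1,"dx": 0,"dy": 0,"dz": 0.06,"yaw": 0}]'

```text
time_s: 8.65
ee_pos: [497.7, -252.3, 4.2]
ee_rot: [-179.8, 0.3, 177.4]
force: [-0.8, -0.3, -0.7]
gripper_width: 0.6
```

Request:
drive_tool --moves '[{"claw": 1,"dx": 0,"dy": 0,"dz": 0.05,"yaw": 0}]'

```text
time_s: 8.78
ee_pos: [497.7, -252.3, 3.1]
ee_rot: [-179.8, 0.3, 177.4]
force: [0.6, 0.7, 0.1]
gripper_width: 0.3
```

Request:
drive_tool --moves '[{"claw": 1,"dx": 0,"dy": 0,"dz": 0.04,"yaw": 0}]'

```text
time_s: 8.9
ee_pos: [497.7, -252.3, 2.3]
ee_rot: [-179.8, 0.3, 177.4]
force: [-0.9, -0.2, 5.4]
gripper_width: 0.7
```

```bash
python3 wov.py w5 500 -201 .0 .35 .5 .4
```

```text
8.95 [ 497.69806753 -252.31064855    2.43161965] [ 0.3513219  -0.46516113  0.9759908 ] [[277.89070584 244.13380703]]
```

View pics/w5.png

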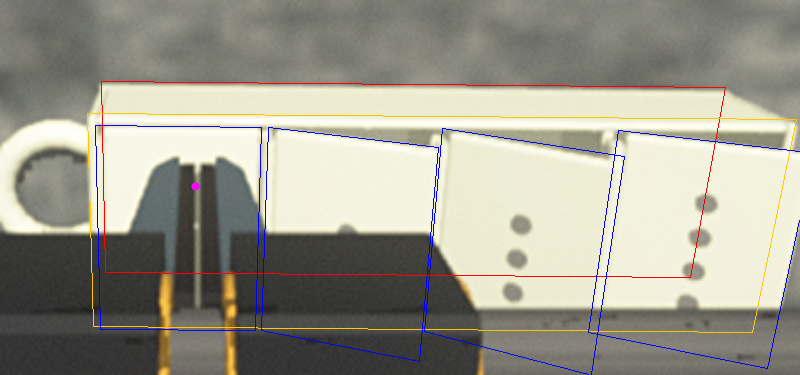

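Lid 1 is shut flat (overlay at 0 matches) and solid contact was felt at TCP z≈2.3, so the finger ends are about 27 mm above the TCP. Next I lift slightly, run on along the row and ease down over lid 2.

Request:
drive_tool --moves '[{"claw": 1,"dx": 0,"dy": 0.1,"dz": -0.4,"yaw": 0},{"claw": 1,"dx": 0,"dy": 0.5,"dz": -0.1,"yaw": 0},{"claw": 1,"dx": 0,"dy": 0.5,"dz": 0,"yaw": 0},{"claw": 1,"dx": 0,"dy": 0.4,"dz": 0.05,"yaw": 0},{"claw": 1,"dx": 0,"dy": 0.2,"dz": 0.1,"yaw": 0}]'

```text
time_s: 9.57
ee_pos: [499.4, -215.7, 10.2]
ee_rot: [-179.8, 0.3, 177.4]
force: [-0.5, 0.3, 0.4]
gripper_width: 0.2
```

```bash
python3 wov.py w6 500 -201 .0 .2 .5 .4
```

```text
9.625 [ 499.11380568 -215.29943208    9.84521856] [-0.82709951  0.80650118 -0.18246427] [[278.61486658 243.38849229]]
```

View pics/w6.png

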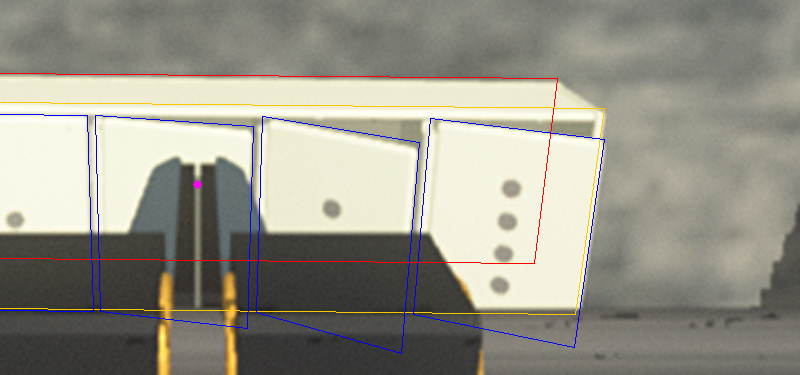

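Request:
drive_tool --moves '[{"claw": 1,"dx": 0,"dy": 0,"dz": 0.15,"yaw": 0},{"claw": 1,"dx": 0,"dy": 0,"dz": 0.13,"yaw": 0}]'

```text
time_s: 9.88
ee_pos: [499.3, -215.3, 3.8]
ee_rot: [-179.9, 0.3, 177.5]
force: [0.1, -0.5, 0.6]
gripper_width: 0.3
```

Request:
drive_tool --moves '[{"claw": 1,"dx": 0,"dy": 0,"dz": 0.05,"yaw": 0}]'

```text
time_s: 10.0
ee_pos: [499.1, -215.4, 2.5]
ee_rot: [-179.9, 0.3, 177.4]
force: [-0.1, -0.8, 0.5]
gripper_width: 0.4
```

Request:
drive_tool --moves '[{"claw": 1,"dx": 0,"dy": 0,"dz": 0.04,"yaw": 0}]'

```text
time_s: 10.12
ee_pos: [499.2, -215.4, 2.2]
ee_rot: [-179.9, 0.3, 177.4]
force: [-1.5, 2.6, 10.2]
gripper_width: 0.4
```

Lid 2 is solid at the stop (a 10 N touch at z=2.2). Now lid 3, with a slightly higher rise because it stands steeper.

Request:
drive_tool --moves '[{"claw": 1,"dx": 0,"dy": 0.05,"dz": -0.5,"yaw": 0},{"claw": 1,"dx": 0,"dy": 0.4,"dz": -0.1,"yaw": 0},{"claw": 1,"dx": 0,"dy": 0.5,"dz": 0,"yaw": 0},{"claw": 1,"dx": 0,"dy": 0.4,"dz": 0.05,"yaw": 0},{"claw": 1,"dx": 0,"dy": 0.3,"dz": 0.15,"yaw": 0}]'

```text
time_s: 10.75
ee_pos: [500.8, -180.7, 10.8]
ee_rot: [-179.9, 0.3, 177.4]
force: [-0.2, 0.3, -0.9]
gripper_width: 0.5
```

```bash
python3 wov.py w7 500 -201 .0 0 .3 .4
```

```text
10.8 [ 500.33623111 -179.8797965    10.27177451] [-0.35172054  0.50480193 -0.73527496] [[279.15141837 242.95628279]]
```

View pics/w7.png

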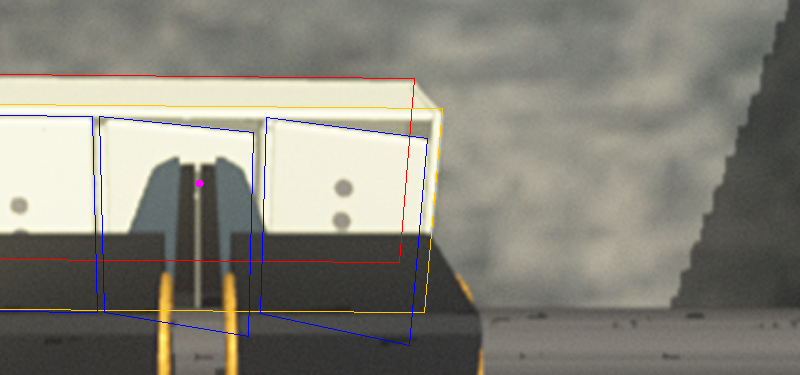

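Lid 3 is being pressed down (about 0.2 rad), lid 2 is flat, and the box still lies under the overlay.

Request:
drive_tool --moves '[{"claw": 1,"dx": 0,"dy": 0,"dz": 0.15,"yaw": 0},{"claw": 1,"dx": 0,"dy": 0,"dz": 0.15,"yaw": 0}]'

```text
time_s: 11.05
ee_pos: [500.4, -179.6, 3.7]
ee_rot: [-179.9, 0.2, 177.4]
force: [0.5, -0.6, -0.2]
gripper_width: 0.5
```

Request:
drive_tool --moves '[{"claw": 1,"dx": 0,"dy": 0,"dz": 0.05,"yaw": 0}]'

```text
time_s: 11.18
ee_pos: [500.2, -179.7, 2.3]
ee_rot: [-179.9, 0.2, 177.4]
force: [0.4, 1.0, 3.8]
gripper_width: 0.3
```

Request:
drive_tool --moves '[{"claw": 1,"dx": 0,"dy": 0,"dz": 0.03,"yaw": 0}]'

```text
time_s: 11.3
ee_pos: [500.2, -179.6, 2.3]
ee_rot: [-180.0, 0.2, 177.4]
force: [-1.3, 1.4, 8.7]
gripper_width: 0.6
```

Lid 3 is seated. On to lid 4 (target y≈-145).

Request:
drive_tool --moves '[{"claw": 1,"dx": 0,"dy": 0.05,"dz": -0.4,"yaw": 0},{"claw": 1,"dx": 0,"dy": 0.4,"dz": -0.1,"yaw": 0},{"claw": 1,"dx": 0,"dy": 0.5,"dz": 0,"yaw": 0},{"claw": 1,"dx": 0,"dy": 0.4,"dz": 0.05,"yaw": 0},{"claw": 1,"dx": 0,"dy": 0.3,"dz": 0.1,"yaw": 0}]'

```text
time_s: 11.92
ee_pos: [501.9, -144.9, 9.7]
ee_rot: [-180.0, 0.2, 177.3]
force: [0.1, 0.3, -0.1]
gripper_width: 0.5
```

Request:
drive_tool --moves '[{"claw": 1,"dx": 0,"dy": 0,"dz": 0.15,"yaw": 0},{"claw": 1,"dx": 0,"dy": 0,"dz": 0.1,"yaw": 0}]'

```text
time_s: 12.18
ee_pos: [501.8, -144.2, 4.1]
ee_rot: [-180.0, 0.2, 177.4]
force: [-0.1, 0.0, 0.2]
gripper_width: 0.4
```

Request:
drive_tool --moves '[{"claw": 1,"dx": 0,"dy": 0,"dz": 0.06,"yaw": 0}]'

```text
time_s: 12.3
ee_pos: [501.7, -144.3, 2.6]
ee_rot: [-180.0, 0.2, 177.4]
force: [-0.3, 0.2, 0.2]
gripper_width: 0.4
```

Request:
drive_tool --moves '[{"claw": 1,"dx": 0,"dy": 0,"dz": 0.04,"yaw": 0}]'

```text
time_s: 12.42
ee_pos: [501.7, -144.3, 2.2]
ee_rot: [-180.0, 0.2, 177.4]
force: [-2.0, 1.4, 10.2]
gripper_width: 0.3
```

```bash
python3 wov.py w8 500 -201 .0 0 0 0
```

```text
12.475 [ 501.72190794 -144.26296863    2.34417691] [-0.39018259  1.14713853  5.7109719 ] [[277.94635522 244.15415198]]
```

View pics/w8.png

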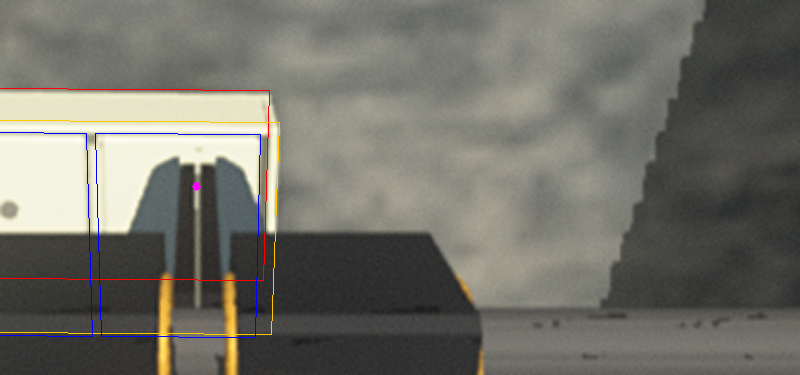

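All four are flat and solid. I'll lift straight up and clear, then check.

Request:
drive_tool --moves '[{"claw": 1,"dx": 0,"dy": 0,"dz": -0.5,"yaw": 0},{"claw": 1,"dx": 0,"dy": 0,"dz": -1,"yaw": 0},{"claw": 1,"dx": 0,"dy": 0,"dz": -1,"yaw": 0},{"claw": 1,"dx": 0,"dy": 0,"dz": -1,"yaw": 0},{"claw": 1,"dx": 0,"dy": 0,"dz": -1,"yaw": 0}]'

```text
time_s: 13.1
ee_pos: [500.8, -145.1, 95.5]
ee_rot: [-180.0, 0.1, 177.3]
force: [0.5, -0.3, 0.3]
gripper_width: 0.6
```

Request:
drive_tool --moves '[{"claw": 1,"dx": 0,"dy": 0.5,"dz": -1,"yaw": 0},{"claw": 1,"dx": 0,"dy": 1,"dz": -1,"yaw": 0},{"claw": 1,"dx": 0.3,"dy": 1,"dz": -0.5,"yaw": 0},{"claw": 1,"dx": 0.3,"dy": 1,"dz": 0,"yaw": 0},{"claw": 1,"dx": 0.3,"dy": 1,"dz": 0,"yaw": 0}]'

```text
time_s: 13.72
ee_pos: [488.8, -54.4, 151.8]
ee_rot: [-179.9, 0.6, 177.1]
force: [-0.3, 0.9, 0.1]
gripper_width: 0.7
```

Request:
drive_tool --moves '[{"claw": 1,"dx": 0.5,"dy": 1,"dz": 0,"yaw": 0},{"claw": 1,"dx": 0.5,"dy": 1,"dz": 0,"yaw": 0},{"claw": 1,"dx": 0.5,"dy": 1,"dz": 0,"yaw": 0},{"claw": 1,"dx": 0.5,"dy": 1,"dz": 0,"yaw": 0},{"claw": 1,"dx": 0.5,"dy": 1,"dz": 0,"yaw": 0}]'

```text
time_s: 14.35
ee_pos: [443.3, 50.4, 153.8]
ee_rot: [-179.8, 0.9, 177.0]
force: [0.4, 0.1, -0.4]
gripper_width: 0.7
```

Request:
drive_tool --moves '[{"claw": 1,"dx": 0.5,"dy": 1,"dz": 0,"yaw": 0},{"claw": 1,"dx": 0.5,"dy": 1,"dz": 0,"yaw": 0},{"claw": 1,"dx": 0.5,"dy": 1,"dz": 0,"yaw": 0},{"claw": 1,"dx": 0.5,"dy": 1,"dz": 0,"yaw": 0},{"claw": 1,"dx": 0,"dy": 0,"dz": 0,"yaw": 0}]'

```text
time_s: 14.98
ee_pos: [406.5, 135.1, 155.7]
ee_rot: [-179.9, 1.1, 177.0]
force: [0.8, 0.3, 0.7]
gripper_width: 0.7
```

```bash
python3 fit.py 0 0 0 0 end; python3 look.py side e 0 0 560 420 | head -c 20
```

```text
[ 500.79312801 -202.57422589    1.51828032] 86.99105424714372
[[ 0.32  0.35]
 [-0.27  0.22]
 [-0.23 -0.66]
 [-0.13 -0.  ]
 [ 0.41  0.14]
 [-0.35  0.55]
 [ 0.26 -0.7 ]]
{'time_s': 15.125, '
```

View pics/ov_sideend.png

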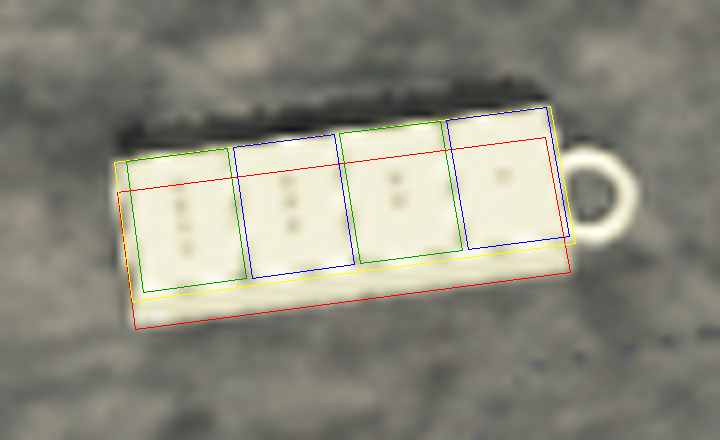

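View pics/side_e.png

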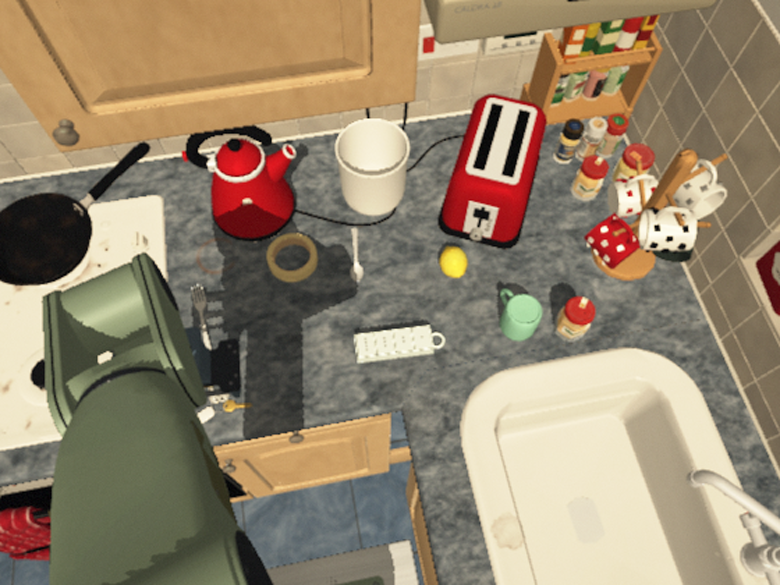

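View pics/ov_topend.png

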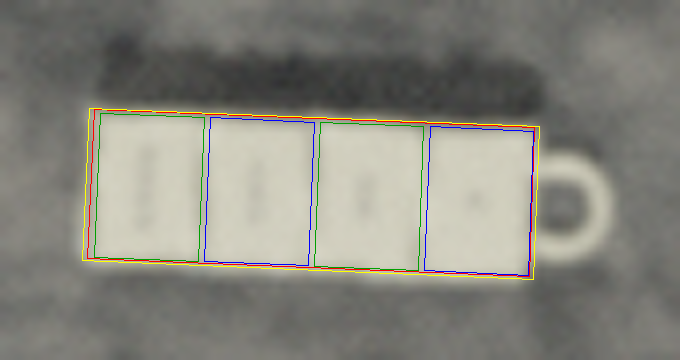

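In the side view all four lids match the shut outlines, with a straight shadow edge. The box is where it was, and the other things are in place. I'll hand it in.

```bash
python3 -c "
from workcell import job;print(job.job_done())"
```

```text
the job is handed in; nothing more can be done
None
```

I closed all four lids from the loop end to the plain end (1, 2, 3, 4) with the shut fingertips, took the hand away and handed the job in at about 15 s.

- **Motion:** I used a low wave along the row rather than one continuous level stroke, lifting slightly between lids. I pressed each lid down until I felt its stop.
- **Force:** The highest readings at the stops were 5.4, 10.2, 8.7 and 10.2 N for lids 1 to 4. Sideways readings stayed under 3 N.
- **Last checks:** In the side and top pictures all four lids match the shut outlines and the box shadow has a straight edge. The organiser lies on its original outline, to within about a pixel (2–3 mm). In the side view the other things look to be where they were; I judged that by eye and did not measure it.
- **Disagreements:**
  - The finger ends turned out to be about 27 mm above the reported tool point. My first descent therefore stopped above lid 1 without touching it; I spotted this in the wrist picture and corrected for it.
  - The wrist camera placed the box about 2 mm from where the other cameras did, which is within the stated calibration.

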